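# Check the fume extractor's spark filter against the lamp

## Robot

A 6-joint arm with a two-finger parallel gripper is mounted at the origin on the work surface. World frame = base frame: x ahead of the robot, y to its left, z up, the work surface at z = 0. Lengths are in m, angles in degrees, forces in N, time in s.
With the tool pointing down it reaches from about 0.35 to 0.875 m from the base axis. Payload 4.2 kg.
Tool frame: the origin (TCP) lies between the finger pads; the fingertips stand 14 mm ahead of it and the grasp point (between the pads) lies 5 mm behind it (r.tcp_to_tips is the distance from the TCP to the fingertips, in m); y points along the fingers, x is the direction in which the jaws open and shut, and the axes are right-handed (so a half turn about y gives the same grasp; the last joint's range is limited). The gripper opens to 87 mm and grips with 3 to 60 N. Pads are 19 mm wide; open, the fingers measure 117 mm over their backs; the gripper's body (75 mm by 190 mm) begins 51 mm behind the grasp point.
Start: joints at [90.39, 22.042, 0.453, 0, -68.411, -14.817], TCP at [0.156, 0.605, 0.237] pointing down, gripper open.
Joint ranges: [-179.83, 179.83], [-69.29, 118.12], [-61.27, 80.66], [-181.25, 117.63], [-171.15, -9.14], [-177.46, 177.46]. Speed limits (degrees/s): [159.86, 159.86, 180, 180, 180, 180].

## Interface

Orientations are given as a 3x3 rotation matrix whose columns are the frame's x, y, z axes.
In Python, from station import sense, optics, ticket, r gives the robot as it stands.
- The arm moves only by the tool carry_out, never from a script. Its argument "steps" is a list that holds one entry, the list of rows, each a list of 6 numbers: the shift along the world's x, y, z in cm, then the turn, a rotation vector about the world's x, y, z in rad. A call has 1 to 20 rows; each row is the pose to reach, as a shift and turn from the pose commanded when the call began; what a row does not reach only later rows make up. A row lasts 1/8 s, in which the tool goes at most 62.5 mm and 10.7 degrees, less where a joint would pass 70% of its speed; a pose out of reach is approached as far as the arm can. A call with a gripper value outside its range is refused whole. "fingers" is the closure in counts, from 0 (fully open) to 255 (shut), set as the call begins (left out, the last holds). The fingers move at their own pace and stop on an object; the grip force is fixed at half the most. Time passes only in rows, so rows that repeat a pose let the fingers close. It gives the time, the measured TCP pose, the force and the opening at its end, in the units of the state.
- sense(): the state, without advancing time (a new reading comes with each control period).
- optics.capture(name): name is "scene" or "top" or "wrist"; returns a dict with "image" (480x640x3 uint8, red, green, blue), "fov_y" (degrees; the focal length in pixels is half the picture's height over the tangent of half this angle, whatever the lens; pixels are square), "cx", "cy" (the principal point, pixels), "rvec" (rotation vector, rad) and "tvec" (3), from world to camera coordinates, as OpenCV has them. Camera axes: x right, y down, z forward; pixel columns grow to the right and rows downward; lengths in m; the calibration is good to about 2 mm. A picture is of the moment at which its call begins. There is no depth.
- ticket.finish_job(): hands the job in, once; it reports no verdict.
The state is a dict: "time_s": time; "joints": joint angles; "joint_velocities": joint speeds; "effort": joint torques, N m; "tcp_pos": TCP position; "ee_rot": TCP orientation; "wrist_force": force on the tool from outside, world axes, zero at the start; "moment": the same for the moment, N m; "gripper_width": opening from 0.0 (shut) to 1.0 (fully open).
Only numpy, scipy, OpenCV 4.12 (cv2) and the standard library are available. Lean on these libraries where they do the work, as an engineer would, in place of code of your own. Each camera call takes 0.05 s, during which the arm holds its last target.

## Task

On the bench fume extractor, lift the top flap right over until it stays open by itself, draw the spark-filter cassette up out of its well and hold it up to the work lamp: upright, its mesh square to the light and centred on the lens, about 10 cm in front of it. Finish while still holding it there, still and clear of everything, with the flap left open; do not knock the lamp or disturb the other things on the table.

Things in the scene. Friction and masses are not known exactly. Their poses are not given: they have to be found in the camera images.
- extractor: Bench fume extractor, grey sheet-metal box, fixed: 260 mm deep (x), 340 wide (y), 190 high. Origin: centre of its underside; front with louvres and gauge faces its -x. Filter well in its top: 120 mm (x) by 154 (y), centred at x -30, y 60 mm, floor at 26 mm. Guide strips up to 136 mm hold the cassette's ends. Low hose collar at the back. Stands left or right on the table, the lamp on the other side.
- flap (a joint): Angle of the top flap over the well, rad: 0 shut, 2.0 open at its stop. Plate 132 mm (x) by 180 (y), 6 thick, 0.35 kg, hinged on its far edge (extractor's +x side, axis along its y): the robot-side edge swings up and away. Turns freely: let go below about 1.4 rad it falls shut, from about 1.6 rad it drops back against the stop and stays open.
- flap_hinge (a point): Middle of the flap's hinge line, at the extractor's top, 190 mm above the table; its axes are the extractor's.
- flap_handle (a point): Middle of the round bar of the bow handle on the flap's outside. The bar is 10 mm thick, runs along the extractor's y, 110 mm between the centres of its two posts, its centre 36 mm off the flap's outer face (42 mm off the hinge plane) and 120 mm from the hinge line, 12 mm in from the free edge.
- cassette: Spark-filter cassette, loose, about 0.35 kg, standing upright in the well under the flap: aluminium frame 24 mm thick (x, square to the mesh), 150 mm wide (y), 110 mm high (z), around steel mesh; 2 mm play in its guides. Origin: centre of its underside. It slides straight up out of the guides.
- cassette_handle (a point): Middle of the grip bar of the cassette's bow handle: flat-sided bar 10 mm thick (x), 90 mm long (y), 14 mm high, its centre 144 mm above the cassette's underside and 34 mm above its frame, 20 mm below the extractor's top when home; 74 mm free between its two posts.
- mesh_centre (a point): Centre of the cassette's mesh, 55 mm above its underside; x is square to the mesh.
- lamp: LED work lamp fixed by its magnet foot. Origin on the table, 50 mm in front of the lens; z up; it shines level along its -x (roughly to the robot). Foot 90 mm across, centred at x = 85 mm; head 130 mm wide, 90 mm high, 30 mm thick with a yoke 152 mm wide round it, top 245 mm above the table.
- lamp_lens (a point): Centre of the lamp's lit lens, 200 mm above the table; the light leaves along its -x.
- square: Bystander: dark steel clamping square, foot 150 mm long, upright leg 150 mm high; loose.
- stop_bolt: Bystander: turned steel stop, 42 mm across, 70 mm high; loose.
- vee_block: Bystander: small slotted steel block, 60 x 50 x 44 mm, behind the extractor and lamp; loose.
Mind the look-alikes: they are no part of the job. What is shaped like the lamp but blue or turquoise is not meant.

How it is judged (in metres and radians):
On the way, in this order (a step that is already met when the one before it is completed fails the run):
1. the flap is swung right over and stays open (past 1.6 rad) while the cassette is still in the well (value of joint flap above 1.6 rad and contact force between the fingers and cassette below 0.5 N and height (world z) of cassette below 0.05 m), for 0.2 s.
2. the cassette is drawn up clear of the extractor's top, held by the gripper (height (world z) of cassette above 0.19 m and contact force between the fingers and cassette above 1 N and value of joint flap above 1.6 rad), for 0.1 s.
At the end, for the whole second after the job is handed in: The cassette is held in the gripper alone, at rest, touching neither lamp nor extractor: its mesh centre 50 to 160 mm in front of the lens, within 35 mm of the lens axis sideways and in height, its mesh square to the light within 15 degrees, upright within 11 degrees; the flap is open past 1.6 rad (x of mesh_centre in the frame of lamp_lens between -0.16 and -0.05 m and y of mesh_centre in the frame of lamp_lens between -0.035 and 0.035 m and z of mesh_centre in the frame of lamp_lens between -0.035 and 0.035 m and angle between the x axis of cassette and the x axis of lamp, either way round below 0.26 rad and angle between cassette's own z axis and vertical below 0.2 rad and linear speed of cassette below 0.03 m/s and contact force between the fingers and cassette above 1 N and contact force between cassette and lamp below 0.3 N and contact force between cassette and extractor below 0.3 N and value of joint flap above 1.6 rad); the arm keeps its last pose, push and grip.
It fails at once if the lamp is knocked (over 10 N) (contact force between lamp and anything else above 10 N).
It fails at once if the clamping square is moved over 20 mm (distance of square from where it was at the start of the episode above 0.02 m).
It fails at once if the stop is moved over 20 mm (distance of stop_bolt from where it was at the start of the episode above 0.02 m).
It fails at once if the slotted block is moved over 20 mm (distance of vee_block from where it was at the start of the episode above 0.02 m).
It also fails if it takes over 61 s, if anything falls off the work surface, if the arm or the gripper's body presses on something with over 40 N, if the wrist force passes 120 N, or if a joint passes its speed limit or range.

## Working session

There is one attempt and no reset: what is moved stays moved. The work goes in short steps, Python scripts to look and compute and a tool call to move; the robot and the scene stay as the last step left them, time stands still between calls to the robot, and variables do not carry over. Pictures are saved under pics/ and viewed, and the job is handed in when it is done.

Besides the shell and the picture viewer there is one more tool, called after "Call:" as name(argument=value, ...) on one line, values as JSON. carry_out: Moves the arm, as the interface text tells. Its arguments: {"type":"object","properties":{"steps":{"type":"array","items":{"type":"array","items":{"type":"array","items":{"type":"number"}}}},"fingers":{"type":"number"}},"required":["steps"]}

```bash
mkdir -p pics; ls; cat > h.py <<'E'
import numpy as np, cv2
from station import sense, optics, ticket, r
def cap(n,fn=None):
    c=optics.capture(n)
    if fn: cv2.imwrite('pics/'+fn,c['image'][:,:,::-1])
    f=240/np.tan(np.radians(c['fov_y'])/2)
    c['K']=np.array([[f,0,c['cx']],[0,f,c['cy']],[0,0,1]]);c['R']=cv2.Rodrigues(np.array(c['rvec'],float))[0];c['t']=np.array(c['tvec'],float).ravel()
    c['C']=-c['R'].T@c['t']
    return c
def ray(c,u,v):
    d=c['R'].T@np.linalg.inv(c['K'])@np.array([u,v,1.]);return d/np.linalg.norm(d)
def onz(c,u,v,z):
    d=ray(c,u,v);return c['C']+d*(z-c['C'][2])/d[2]
def proj(c,P):
    p=c['K']@(c['R']@np.array(P,float)+c['t']);return p[:2]/p[2]
def tri(c1,p1,c2,p2):
    d1=ray(c1,*p1);d2=ray(c2,*p2);A=np.stack([d1,-d2],1);s=np.linalg.lstsq(A,c2['C']-c1['C'],rcond=None)[0]
    a=c1['C']+s[0]*d1;b=c2['C']+s[1]*d2;return (a+b)/2,np.linalg.norm(a-b)
E
python3 - <<'E'
from h import *
s=sense();print(s)
for n in ['scene','top','wrist']:
    c=cap(n,n+'0.png');print(n,c['C'],c['R'][2],c['fov_y'],c['cx'],c['cy'])
E
```

```text
pics
{'time_s': 0.0, 'joints': array([ 9.03906678e+01,  2.20885004e+01,  3.80113767e-01, -3.21662994e-02,
       -6.84112599e+01, -1.48163728e+01]), 'joint_velocities': array([-0.09498784,  0.05647343, -0.02028537,  0.01999492, -0.03731385,
        0.01556352]), 'effort': array([ 1.49934687e-03, -3.90656340e+01,  1.87398916e+01,  4.21960518e+00,
        1.08804149e-02, -2.02487518e-04]), 'tcp_pos': array([0.15552757, 0.60473993, 0.23547745]), 'ee_rot': array([[-2.49324433e-01, -5.07774295e-04,  9.68419883e-01],
       [-9.68417624e-01, -2.09168059e-03, -2.49324948e-01],
       [ 2.15222587e-03, -9.99997684e-01,  2.97694998e-05]]), 'wrist_force': array([-1.35890067,  0.35107999, -0.07624379]), 'moment': array([-0.02235249,  0.01824695,  0.04787358]), 'gripper_width': 1.000936778668159}
scene [ 0.87857652 -0.26774507  1.13824338] [-0.35407627  0.28912422 -0.88940271] 49.53100913372197 309.83758907041346 239.06559645148516
top [0.35546226 0.05181973 1.27400952] [ 0.09399573  0.0093961  -0.99552826] 49.69545533091756 324.3497473738343 247.18697479146144
wrist [0.21948234 0.58797121 0.3841349 ] [-0.23261867  0.05767761 -0.97085624] 58.8260197837323 317.0572329920696 240.4062054961309
```

View pics/scene0.png

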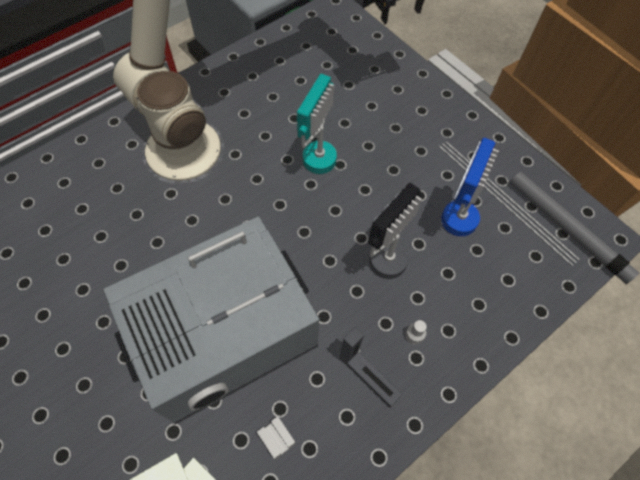

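View pics/top0.png

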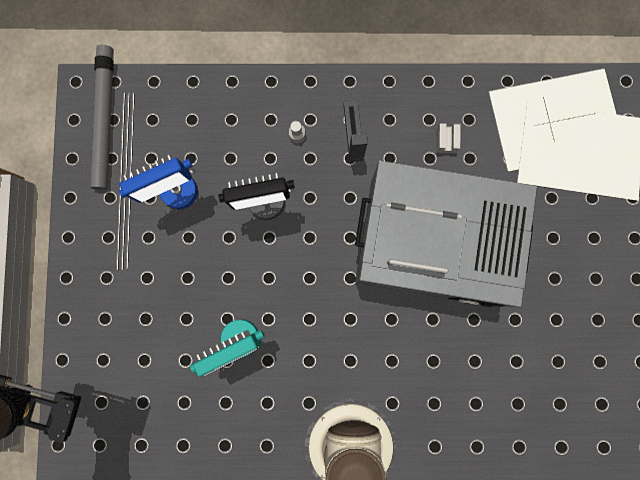

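View pics/wrist0.png

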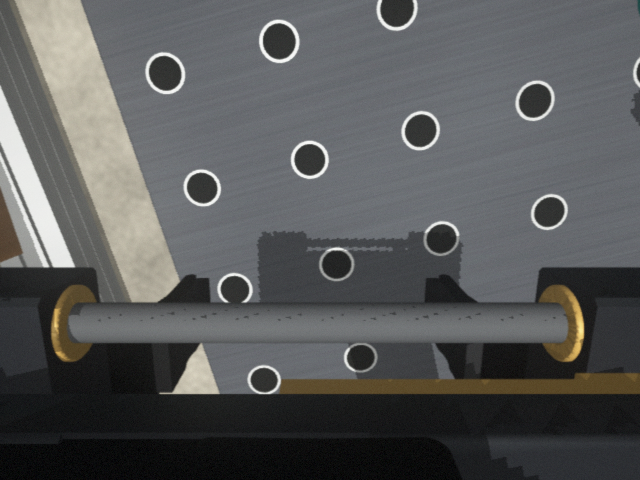

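The top view shows the extractor at (450,235) with its flap bar at (417,267). There are three lamp shapes: black (255,195), blue (158,180) and turquoise (228,352). The black one is the lamp, since blue and turquoise are excluded. I'll enlarge crops to confirm.

```bash
python3 - <<'E'
from h import *
t=cv2.imread('pics/top0.png');s=cv2.imread('pics/scene0.png')
cv2.imwrite('pics/c1.png',cv2.resize(t[150:315,345:545],None,fx=4,fy=4,interpolation=2)[:600])
a=cv2.resize(t[165:225,210:305],None,fx=4,fy=4,interpolation=2)
b=cv2.resize(s[175:285,350:440],None,fx=4,fy=4,interpolation=2)
o=np.zeros((440,760,3),np.uint8);o[:240,:380]=a;o[:440,390:750]=b
cv2.imwrite('pics/c2.png',o)
cv2.imwrite('pics/c3.png',cv2.resize(s[210:420,95:330],None,fx=2.8,fy=2.8,interpolation=2))
E
```

```text
(no output)
```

View pics/c1.png

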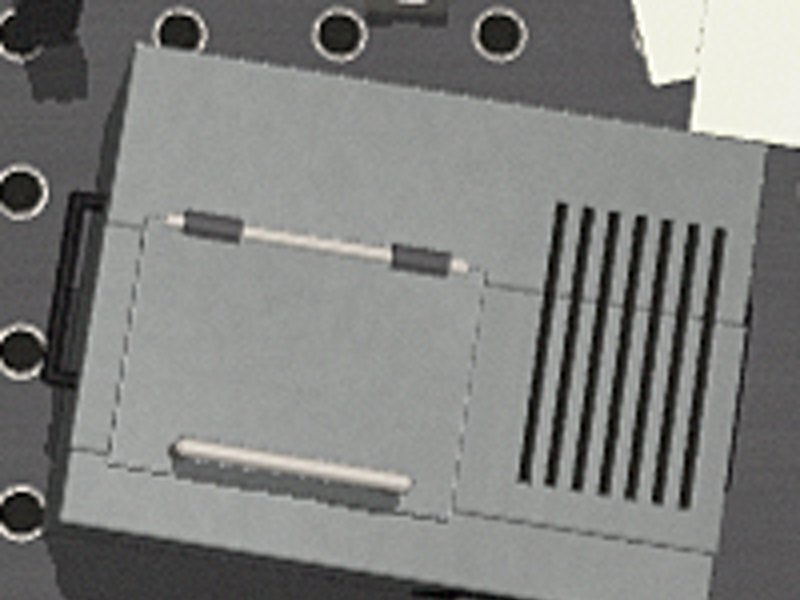

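View pics/c2.png

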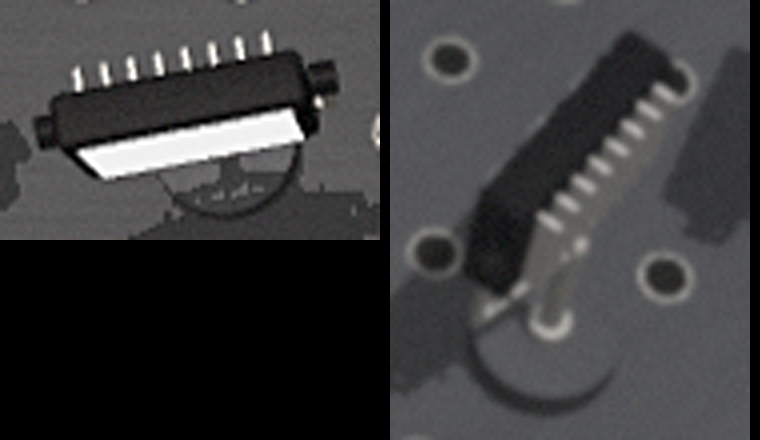

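View pics/c3.png

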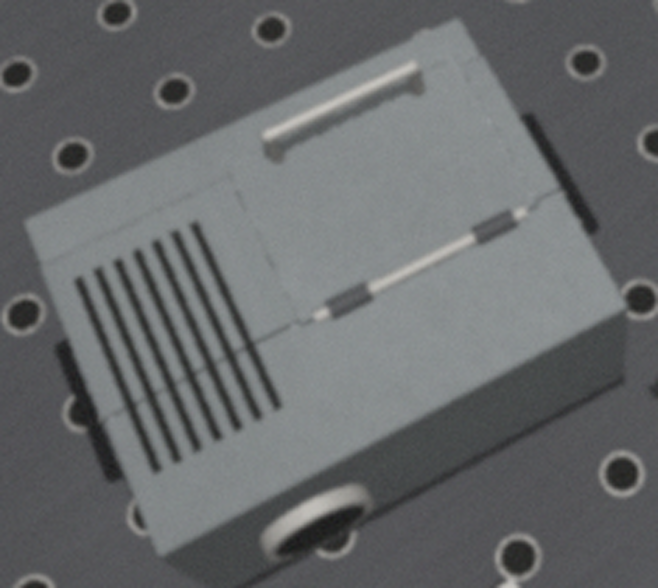

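```bash
cat > m.py <<'E'
from h import *
T=cap('top');S=cap('scene')
t4=lambda U,V:((U+.5)/4-.5+345,(V+.5)/4-.5+150)
s28=lambda U,V:((U+.5)/2.8-.5+95,(V+.5)/2.8-.5+210)
np.set_printoptions(precision=4,suppress=True)
pts={'h1':((178,447),(416,68)),'h2':((405,484),(266,136)),'g1':((165,219),(524,212)),'g2':((465,267),(315,317)),
'FL':((62,520),(458,20)),'BL':((138,43),(622,308)),'BR':((767,147),(163,553))}
for k,(a,b) in pts.items():
    z=.232 if k[0]=='h' else .19
    print(k,*tri(T,t4(*a),S,s28(*b)),onz(T,*t4(*a),z)[:2],onz(S,*s28(*b),z)[:2])
l4=lambda U,V:((U+.5)/4-.5+210,(V+.5)/4-.5+165)
ls=lambda U,V:((U-390+.5)/4-.5+350,(V+.5)/4-.5+175)
for k,p,z in [('TBL',(52,97),.245),('TBR',(298,52),.245),('TFR',(307,108),.245),('TFL',(65,147),.245),('lensBL',(100,180),.16),('lensBR',(307,138),.16),('foot',(230,172),.01)]:
    print(k,onz(T,*l4(*p),z))
for k,p,z in [('A',(630,30),.245),('B',(678,65),.245),('C',(485,190),.245),('D',(530,225),.245),('foot',(545,340),.01)]:
    print('s',k,onz(S,*ls(*p),z))
E
python3 m.py
```

```text
h1 [ 0.4259 -0.0687  0.2289] 0.0010845046987152625 [ 0.4255 -0.0688] [ 0.4278 -0.0689]
h2 [ 0.4076 -0.181   0.2338] 0.0022054259358316253 [ 0.4071 -0.1824] [ 0.4073 -0.1799]
g1 [ 0.5484 -0.0672  0.1944] 0.00036213026153310773 [ 0.5491 -0.0678] [ 0.5469 -0.0661]
g2 [ 0.5227 -0.2233  0.1972] 0.0007700260223588407 [ 0.5237 -0.2255] [ 0.5202 -0.2227]
FL [ 0.3908 -0.0119  0.1867] 0.0026433750517393323 [ 0.39   -0.0128] [ 0.3931 -0.0117]
BL [ 0.644  -0.0551  0.1884] 0.0017279101588081754 [ 0.644  -0.0542] [ 0.644  -0.0562]
BR [ 0.5889 -0.3839  0.1907] 0.004587900979291765 [ 0.5881 -0.3863] [ 0.5899 -0.3819]
TBL [0.5705 0.2673 0.245 ]
TBR [0.5937 0.1433 0.245 ]
TFR [0.565  0.1384 0.245 ]
TFL [0.5449 0.2602 0.245 ]
lensBL [0.5424 0.258  0.16  ]
lensBR [0.5657 0.1454 0.16  ]
foot [0.5727 0.2054 0.01  ]
s A [0.547  0.2647 0.245 ]
s B [0.5776 0.2692 0.245 ]
s C [0.5711 0.1439 0.245 ]
s D [0.5992 0.1481 0.245 ]
s foot [0.5892 0.2121 0.01  ]
```

The crops confirm the black-headed lamp with the lit white lens (foot grey) as the one meant. The handle height triangulates to 0.229–0.234 (expected 0.232), its length is 114 mm, and the extractor corners agree at z≈0.19. Extractor yaw is about -0.165. The handle is at (0.417,-0.125,0.232) and the lens at about (0.556,0.202), yaw about 0.19. Next I go above the handle.

Call:
carry_out(steps=[[[0,-1,5,0,0,0],[2,-5,10,0,0,-0.1],[6,-9,14,0,0,-0.2],[10,-13,15,0,0,-0.3],[14,-17,15,0,0,-0.4],[18,-21,15,0,0,-0.5],[22,-25,15,0,0,-0.6],[25,-30,15,0,0,-0.7],[27,-35,15,0,0,-0.8],[29,-40,15,0,0,-0.9],[30,-45.5,15,0,0,-1.0],[30,-51,15,0,0,-1.1],[29.5,-56.5,15,0,0,-1.2],[28.5,-62,15,0,0,-1.3],[27.5,-67.5,15,0,0,-1.4],[26.1,-73,15,0,0,-1.484],[26.1,-73,15,0,0,-1.484],[26.1,-73,15,0,0,-1.484]]], fingers=110)

```text
time_s: 2.5
tcp_pos: [0.4165, -0.1248, 0.3865]
ee_rot: [[-0.986, 0.0, -0.165], [0.165, 0.0, -0.986], [-0.0, -1.0, -0.0]]
wrist_force: [-0.9, 0.4, -0.6]
gripper_width: 0.57
```

```bash
python3 - <<'E'
from h import *
np.set_printoptions(precision=4,suppress=True)
s=sense();print(s['tcp_pos'],s['ee_rot'],s['joints'],s['gripper_width'],s['time_s'])
c=cap('wrist','w1.png');cap('scene','s1.png')
print(proj(c,(.4259,-.0687,.232)),proj(c,(.4076,-.181,.232)))
E
```

```text
[ 0.4165 -0.1248  0.3865] [[-0.9863  0.0001 -0.1648]
 [ 0.1648  0.0003 -0.9863]
 [-0.     -1.     -0.0004]] [  4.8708  -1.5052  -7.806   -0.0193 -83.6925 -14.3535] 0.5699766313687274 2.5
[318.5048 301.5148] [317.8956 148.4872]
```

View pics/w1.png

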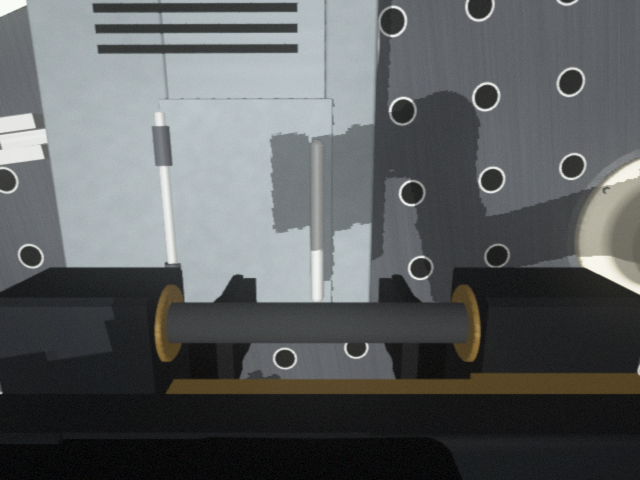

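View pics/s1.png

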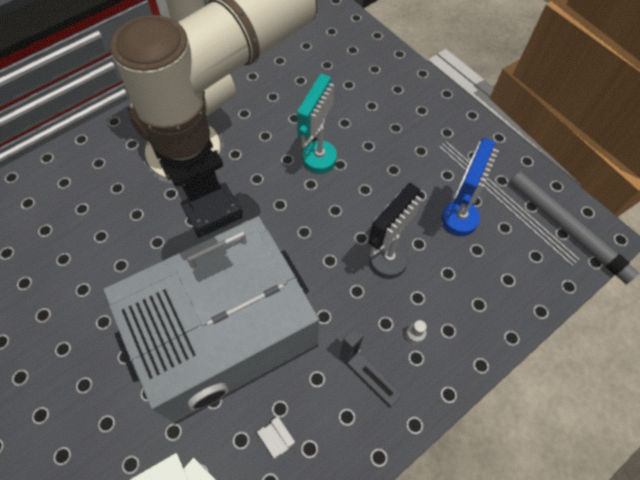

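The wrist view shows the bar at u≈317 from v=140 to 301, as predicted (318; 148–301), centred between the fingers. I descend and grip.

Call:
carry_out(steps=[[[0,0,-4,0,0,0],[0,0,-8,0,0,0],[0,0,-12,0,0,0],[0,0,-14,0,0,0],[0,0,-15.4,0,0,0],[0,0,-15.4,0,0,0]]])

```text
time_s: 3.35
tcp_pos: [0.4167, -0.1241, 0.232]
ee_rot: [[-0.987, -0.002, -0.163], [0.163, -0.0, -0.987], [0.002, -1.0, 0.0]]
wrist_force: [0.5, 0.0, 1.5]
gripper_width: 0.569
```

Call:
carry_out(steps=[[[0,0,0,0,0,0],[0,0,0,0,0,0],[0,0,0,0,0,0],[0,0,0,0,0,0],[0,0,0,0,0,0],[0,0,0,0,0,0]]], fingers=255)

```text
time_s: 4.1
tcp_pos: [0.417, -0.1248, 0.2327]
ee_rot: [[-0.986, 0.001, -0.164], [0.164, -0.0, -0.986], [-0.001, -1.0, 0.0]]
wrist_force: [1.8, -0.8, 0.7]
gripper_width: 0.101
```

```bash
python3 - <<'E'
from h import *
c=cap('wrist','w2.png')
ex=np.array([.9864,-.1643]);
for d in range(0,106,7):
    f=np.radians(d);dx=-120*np.cos(f)+42*np.sin(f)+120;dz=120*np.sin(f)+42*np.cos(f)-42
    print(d,np.round(np.r_[dx*ex/10,dz/10],1))
E
```

```text
0 [ 0. -0.  0.]
7 [ 0.6 -0.1  1.4]
14 [ 1.4 -0.2  2.8]
21 [ 2.3 -0.4  4. ]
28 [ 3.3 -0.6  5.1]
35 [ 4.5 -0.8  6.1]
42 [ 5.8 -1.   7. ]
49 [ 7.2 -1.2  7.6]
56 [ 8.7 -1.4  8.1]
63 [10.2 -1.7  8.4]
70 [11.7 -1.9  8.5]
77 [13.2 -2.2  8.4]
84 [14.7 -2.5  8.2]
91 [16.2 -2.7  7.7]
98 [17.6 -2.9  7.1]
105 [18.9 -3.1  6.3]
```

View pics/w2.png

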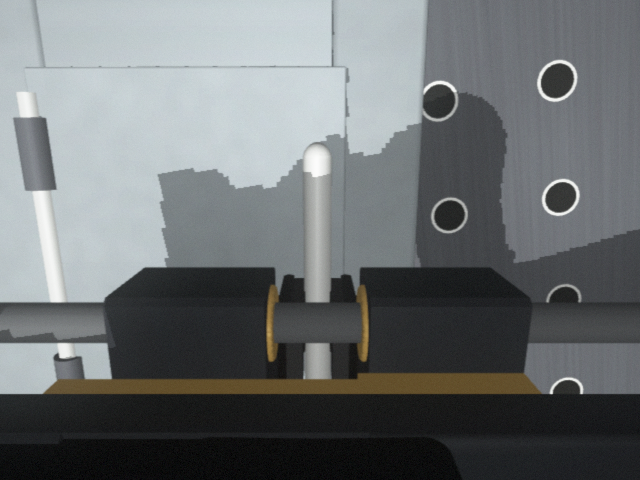

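Bar gripped (width 0.10 ≈ 9–10 mm). I swing the first part of the arc, then check.

Call:
carry_out(steps=[[[0.3,0,0.7,0,0,0],[0.6,-0.1,1.4,0,0,0],[1.0,-0.1,2.1,0,0,0],[1.4,-0.2,2.8,0,0,0],[1.8,-0.3,3.4,0,0,0],[2.3,-0.4,4.0,0,0,0],[3.3,-0.6,5.1,0,0,0],[4.5,-0.8,6.1,0,0,0],[5.8,-1.0,7.0,0,0,0],[5.8,-1.0,7.0,0,0,0]]])

```text
time_s: 5.4
tcp_pos: [0.4755, -0.1346, 0.3054]
ee_rot: [[-0.987, 0.002, -0.163], [0.163, -0.0, -0.987], [-0.002, -1.0, 0.0]]
wrist_force: [-6.1, 2.0, 6.2]
gripper_width: 0.102
```

```bash
python3 - <<'E'
from h import *
cap('scene','s3.png')
E
```

```text
(no output)
```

View pics/s3.png

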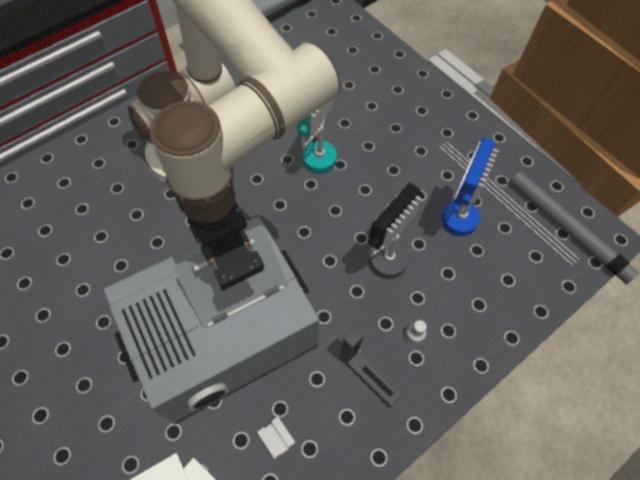

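Call:
carry_out(steps=[[[0.6,-0.1,0.5,0,0,0],[1.4,-0.2,0.8,0,0,0],[2.1,-0.3,1.1,0,0,0],[2.9,-0.4,1.3,0,0,0],[3.6,-0.6,1.5,0,0,0],[4.4,-0.7,1.6,0,0,0],[5.2,-0.8,1.6,0,0,0],[5.9,-0.9,1.6,0,0,0],[6.7,-1.1,1.6,0,0,0],[7.4,-1.2,1.5,0,0,0],[8.2,-1.3,1.4,0,0,0],[8.9,-1.5,1.3,0,0,0],[9.7,-1.6,1.1,0,0,0],[10.4,-1.7,0.9,0,0,0],[11.2,-1.8,0.6,0,0,0],[11.9,-1.9,0.3,0,0,0],[11.9,-1.9,0.3,0,0,0]]])

```text
time_s: 7.58
tcp_pos: [0.594, -0.1542, 0.3046]
ee_rot: [[-0.986, -0.001, -0.165], [0.165, -0.0, -0.986], [0.001, -1.0, 0.001]]
wrist_force: [-1.9, -2.0, 0.2]
gripper_width: 0.102
```

```bash
python3 - <<'E'
from h import *
cap('scene','s4.png')
E
```

```text
(no output)
```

View pics/s4.png

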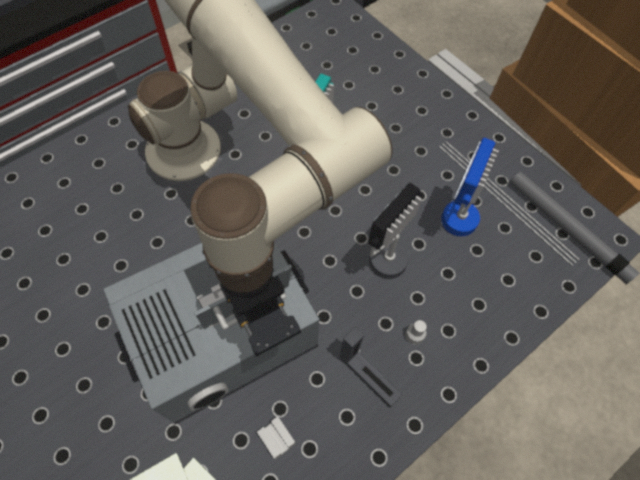

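Call:
carry_out(steps=[[[0.7,-0.1,-0.3,0,0,0],[1.3,-0.2,-0.8,0,0,0],[1.3,-0.2,-0.8,0,0,0]]])

```text
time_s: 8.0
tcp_pos: [0.607, -0.1563, 0.2972]
ee_rot: [[-0.986, -0.0, -0.165], [0.165, -0.001, -0.986], [0.0, -1.0, 0.001]]
wrist_force: [-1.4, -5.1, -0.0]
gripper_width: 0.103
```

Call:
carry_out(steps=[[[0,0,0,0,0,0],[0,0,0,0,0,0],[0,0,0,0,0,0],[0,0,1,0,0,0],[0,0,3,0,0,0],[0,0,7,0,0,0],[-2,0,12,0,0,0],[-8,0,13,0,0,0],[-14,0,13,0,0,0],[-20,1,13,0,0,0],[-26,2,13,0,0,0],[-26,2,13,0,0,0]]], fingers=190)

```text
time_s: 9.5
tcp_pos: [0.3431, -0.1358, 0.4304]
ee_rot: [[-0.987, 0.007, -0.163], [0.163, 0.0, -0.987], [-0.007, -1.0, -0.001]]
wrist_force: [0.8, 0.0, 1.3]
gripper_width: 0.252
```

```bash
python3 - <<'E'
from h import *
cap('scene','s5.png');cap('wrist','w5.png');cap('top','t5.png')
E
```

```text
(no output)
```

View pics/s5.png

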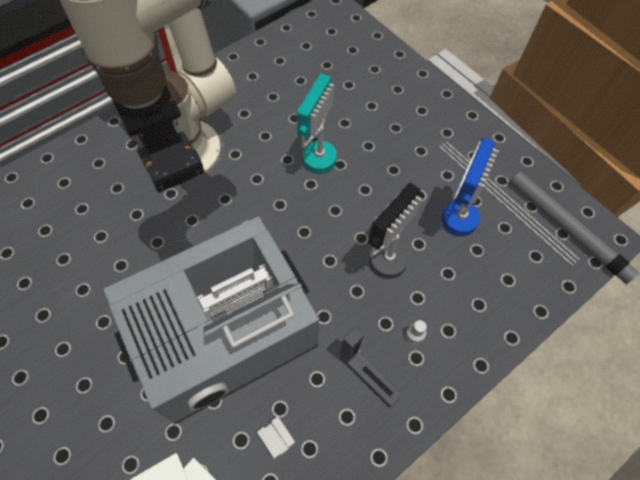

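View pics/w5.png

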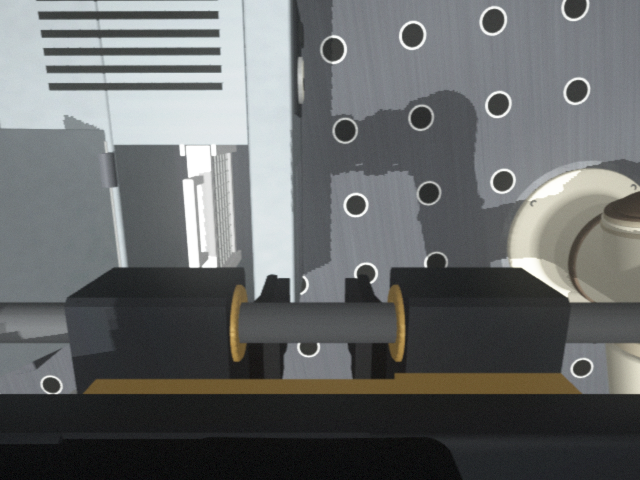

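View pics/t5.png

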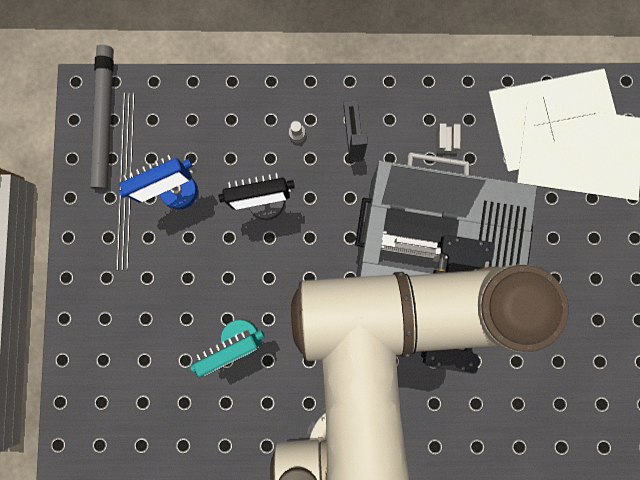

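The flap is over and standing open. The cassette handle shows at about (240,280) in scene and (412,240) in top. I enlarge to measure.

```bash
python3 - <<'E'
import cv2,numpy as np
t=cv2.imread('pics/t5.png');s=cv2.imread('pics/s5.png')
cv2.imwrite('pics/c5.png',cv2.resize(t[195:280,360:500],None,fx=5,fy=5,interpolation=2))
cv2.imwrite('pics/c6.png',cv2.resize(s[225:365,165:330],None,fx=4,fy=4,interpolation=2))
E
```

```text
(no output)
```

View pics/c5.png

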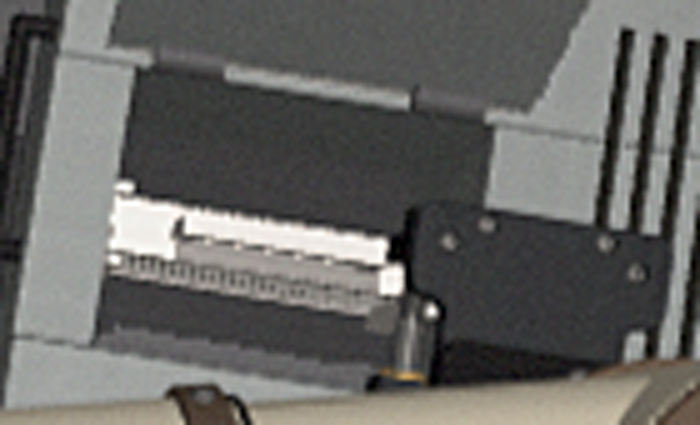

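View pics/c6.png

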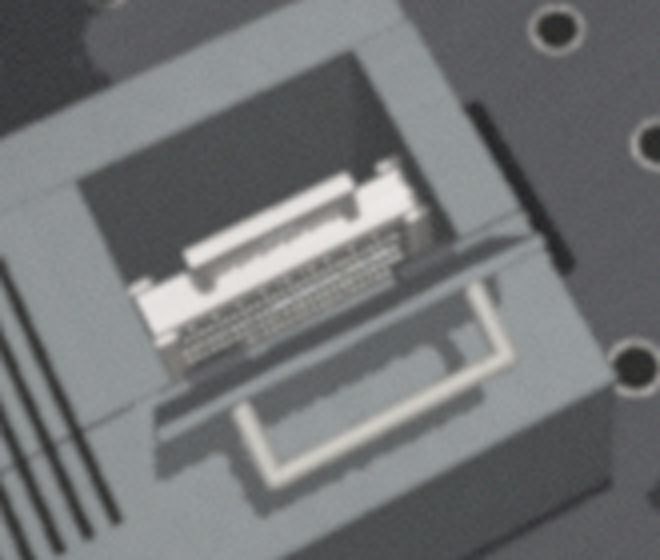

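```bash
python3 - <<'E'
from h import *
np.set_printoptions(precision=4,suppress=True)
T=cap('top');S=cap('scene')
t5=lambda U,V:((U+.5)/5-.5+360,(V+.5)/5-.5+195)
s4=lambda U,V:((U+.5)/4-.5+165,(V+.5)/4-.5+225)
a,b=(183,226),(352,183);a2,b2=(388,247),(188,255)
print(tri(T,t5(*a),S,s4(*b)),tri(T,t5(*a2),S,s4(*b2)))
for p in (a,a2): print(onz(T,*t5(*p),.177))
for p in (b,b2): print(onz(S,*s4(*p),.177))
ex=np.array([.9864,-.1643,0]);ey=np.array([.1643,.9864,0]);c=np.array([.470,-.134,.177])
print('pred',c+.045*ey,c-.045*ey)
# flap: bar relative hinge
A=tri(T,(410,153),S,s4(515,355));print('flapbar',A, onz(S,*s4(515,355),.28),onz(S,*s4(275,482),.28))
s=sense();print(s['tcp_pos'])
E
```

```text
(array([ 0.4766, -0.09  ,  0.1709]), np.float64(0.0031326427437089713)) (array([ 0.4652, -0.1763,  0.1852]), np.float64(0.001277691037714711))
[ 0.4752 -0.0906  0.177 ]
[ 0.4664 -0.1774  0.177 ]
[ 0.48   -0.0898  0.177 ]
[ 0.4613 -0.176   0.177 ]
pred [ 0.4774 -0.0896  0.177 ] [ 0.4626 -0.1784  0.177 ]
flapbar (array([ 0.6336, -0.1035,  0.2872]), np.float64(0.0028321997099325954)) [ 0.6322 -0.1009  0.28  ] [ 0.6139 -0.2139  0.28  ]
[ 0.3477 -0.1357  0.4273]
```

The bar measures at (0.4706,-0.1335) against a predicted (0.470,-0.134), and the flap bar position gives 2.0 rad. The gripper body is 190 mm wide along the jaws, so upright it would touch the open flap. I'll come in tilted 12° toward the robot and straighten up after the lift.

Call:
carry_out(steps=[[[4,0,0,-0.017,-0.1,0],[8,0.1,-2,-0.034,-0.207,0],[12.2,0.2,-7,-0.034,-0.207,0],[12.2,0.2,-12,-0.034,-0.207,0],[12.2,0.2,-14.7,-0.034,-0.207,0],[12.2,0.2,-14.7,-0.034,-0.207,0],[12.2,0.2,-14.7,-0.034,-0.207,0]]], fingers=165)

```text
time_s: 10.62
tcp_pos: [0.4702, -0.1339, 0.2817]
ee_rot: [[-0.965, 0.207, -0.164], [0.16, -0.034, -0.986], [-0.21, -0.978, -0.0]]
wrist_force: [0.5, -0.2, 0.0]
gripper_width: 0.352
```

```bash
python3 - <<'E'
from h import *
c=cap('wrist','w6.png');cap('scene','s6.png')
np.set_printoptions(precision=4,suppress=True)
s=sense();print(s['tcp_pos'],s['ee_rot'],s['gripper_width'])
print(proj(c,(.478,-.0891,.177)),proj(c,(.4632,-.1779,.177)))
E
```

```text
[ 0.4699 -0.1338  0.2823] [[-0.9641  0.2085 -0.1641]
 [ 0.1606 -0.0339 -0.9864]
 [-0.2113 -0.9774 -0.0008]] 0.3535533441369656
[352.7295 316.0676] [355.8174 172.9739]
```

View pics/w6.png

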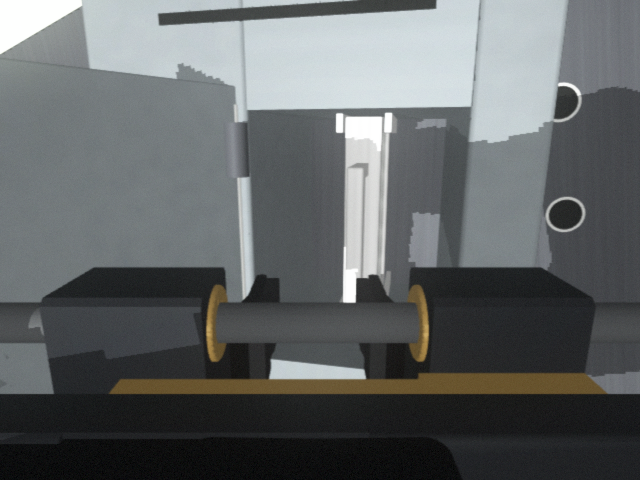

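View pics/s6.png

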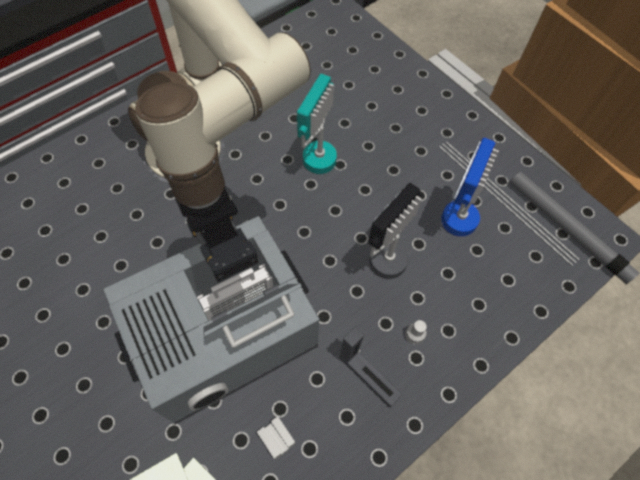

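The wrist view shows the bar at u≈348–366, matching the predicted 353–356. I descend to grip height.

Call:
carry_out(steps=[[[0,0,-3,0,0,0],[0,0,-6,0,0,0],[0,0,-8,0,0,0],[0,0,-9.5,0,0,0],[0,0,-10.8,0,0,0],[0,0,-10.8,0,0,0],[0,0,-10.8,0,0,0]]])

```text
time_s: 11.6
tcp_pos: [0.4694, -0.1337, 0.1735]
ee_rot: [[-0.964, 0.207, -0.164], [0.16, -0.034, -0.986], [-0.21, -0.978, -0.001]]
wrist_force: [0.1, 0.7, 0.8]
gripper_width: 0.352
```

```bash
python3 - <<'E'
from h import *
c=cap('wrist','w7.png');cap('scene','s7.png')
E
```

```text
(no output)
```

View pics/w7.png

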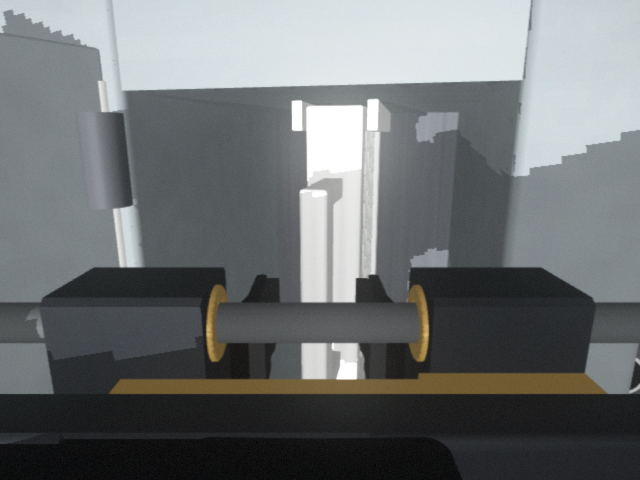

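The bar (u≈302–326) sits between the fingers (280–356) with no contact. I close.

Call:
carry_out(steps=[[[0,0,0,0,0,0],[0,0,0,0,0,0],[0,0,0,0,0,0],[0,0,0,0,0,0],[0,0,0,0,0,0],[0,0,0,0,0,0]]], fingers=255)

```text
time_s: 12.45
tcp_pos: [0.4688, -0.1337, 0.1727]
ee_rot: [[-0.965, 0.206, -0.164], [0.161, -0.034, -0.986], [-0.208, -0.978, -0.0]]
wrist_force: [-1.5, 1.0, 2.8]
gripper_width: 0.127
```

Call:
carry_out(steps=[[[0,0,0.8,0,0,0],[0,0,1.6,0,0,0],[0,0,2.5,0,0,0],[0,0,3.5,0,0,0],[0,0,4.5,0,0,0],[0,0,5.5,0,0,0],[0,0,5.5,0,0,0]]])

```text
time_s: 13.32
tcp_pos: [0.4693, -0.1338, 0.2289]
ee_rot: [[-0.964, 0.208, -0.164], [0.161, -0.034, -0.986], [-0.211, -0.978, -0.001]]
wrist_force: [-2.0, 0.6, -2.6]
gripper_width: 0.124
```

```bash
python3 - <<'E'
from h import *
c=cap('wrist','w8.png');cap('scene','s8.png')
E
```

View pics/w8.png

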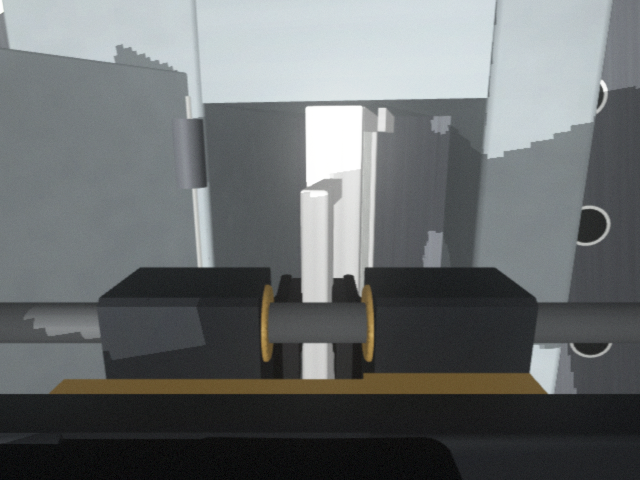

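View pics/s8.png

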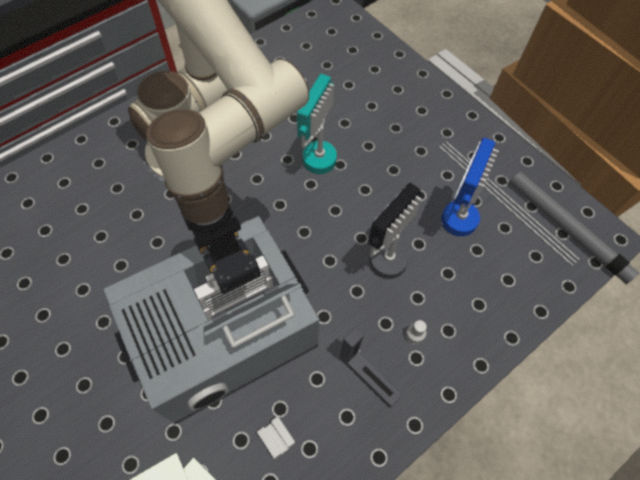

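Cassette rising. I straighten the hand now that it clears the flap, then lift clear of the box.

Call:
carry_out(steps=[[[0,0,0,0.011,0.07,0],[0.05,0,0,0.023,0.14,0],[0.1,0,0,0.034,0.207,0],[0.1,0,0.5,0.034,0.207,0],[0.1,0,1.5,0.034,0.207,0],[0.1,0,3,0.034,0.207,0],[0.1,0,5,0.034,0.207,0],[0.1,0,7,0.034,0.207,0],[0.1,0,9,0.034,0.207,0],[0.1,0,11,0.034,0.207,0],[0.1,0,13,0.034,0.207,0],[0.1,0,15,0.034,0.207,0],[0.1,0,15,0.034,0.207,0]]])

```text
time_s: 15.05
tcp_pos: [0.4699, -0.1338, 0.3803]
ee_rot: [[-0.986, 0.006, -0.164], [0.164, -0.0, -0.986], [-0.006, -1.0, -0.001]]
wrist_force: [-0.2, 0.0, -4.3]
gripper_width: 0.113
```

```bash
python3 - <<'E'
from h import *
c=cap('wrist','w9.png');cap('scene','s9.png');cap('top','t9.png')
np.set_printoptions(precision=4,suppress=True)
s=sense();print(s['tcp_pos'],s['ee_rot'],s['joints'],s['wrist_force'],s['gripper_width'])
E
```

```text
[ 0.4689 -0.1335  0.3769] [[-0.9864 -0.0012 -0.1643]
 [ 0.1643  0.0006 -0.9864]
 [ 0.0013 -1.     -0.0004]] [  3.2133   4.3401  -3.0709  -0.0393 -82.6571 -12.6647] [-0.0219 -0.2723 -3.9707] 0.11303481245582156
```

View pics/s9.png

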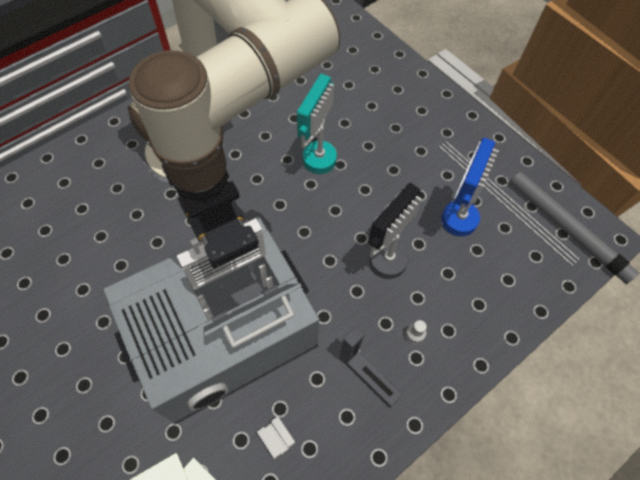

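View pics/t9.png

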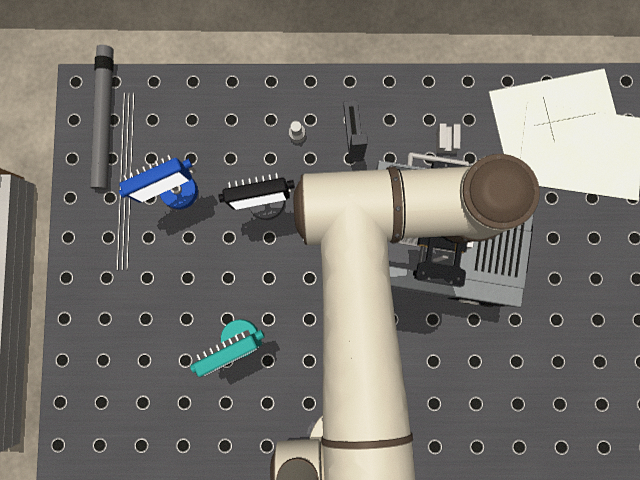

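View pics/w9.png

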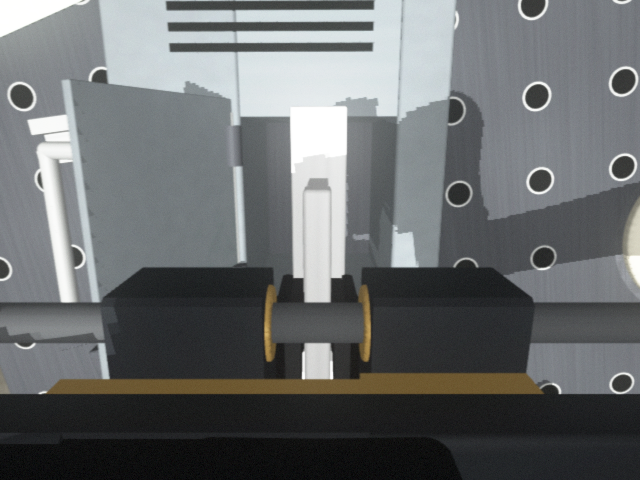

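Cassette held (≈4 N weight, jaw width 9.8 mm, so flush), bar parallel to the frame. I carry it over toward the lamp, still high, turning +0.355.

Call:
carry_out(steps=[[[-0.5,1,0,0,0,0],[-1,3.5,0,0,0,0.03],[-1.5,7,0,0,0,0.08],[-2,11,0,0,0,0.12],[-2,15,0,0,0,0.17],[-2,19,0,0,0,0.22],[-2,23,0,0,0,0.27],[-2,27,0,0,0,0.32],[-2,30,-1,0,0,0.355],[-2,31.2,-3,0,0,0.355],[-2,31.7,-5,0,0,0.355],[-2,31.7,-5,0,0,0.355],[-2,31.7,-5,0,0,0.355]]])

```text
time_s: 16.82
tcp_pos: [0.4498, 0.1833, 0.3283]
ee_rot: [[-0.982, 0.001, 0.189], [-0.189, 0.0, -0.982], [-0.001, -1.0, 0.0]]
wrist_force: [-0.6, 0.8, -3.2]
gripper_width: 0.111
```

```bash
python3 - <<'E'
from h import *
c=cap('wrist','w10.png');cap('scene','s10.png');cap('top','t10.png')
np.set_printoptions(precision=4,suppress=True)
s=sense();print(s['tcp_pos'],s['ee_rot'],s['joints'],s['wrist_force'],s['gripper_width'])
S=cv2.imread('pics/s10.png');T=cv2.imread('pics/t10.png')
cv2.imwrite('pics/c10.png',cv2.resize(S[120:290,290:490],None,fx=3.5,fy=3.5,interpolation=2))
E
```

```text
[0.45   0.1832 0.3286] [[-0.9821  0.0016  0.1885]
 [-0.1885  0.001  -0.9821]
 [-0.0017 -1.     -0.0007]] [ 41.3677   4.9812  -9.0676   0.0149 -75.8453 -30.5062] [ 0.0242  0.2127 -3.4896] 0.11018588126017426
```

View pics/s10.png

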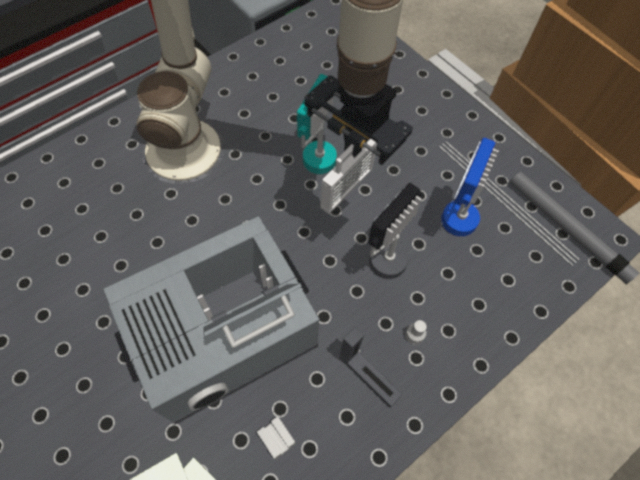

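View pics/c10.png

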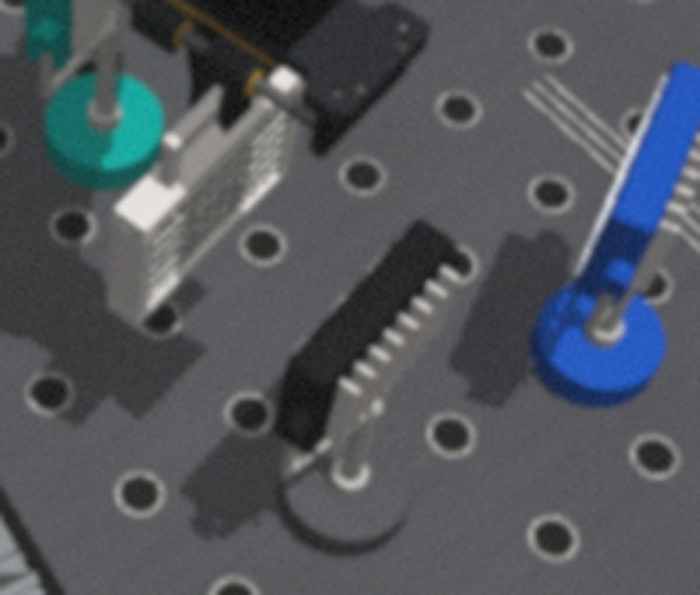

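View pics/t10.png

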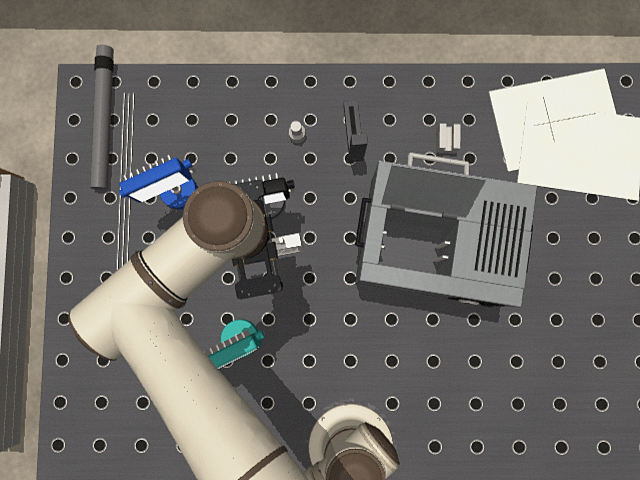

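View pics/w10.png

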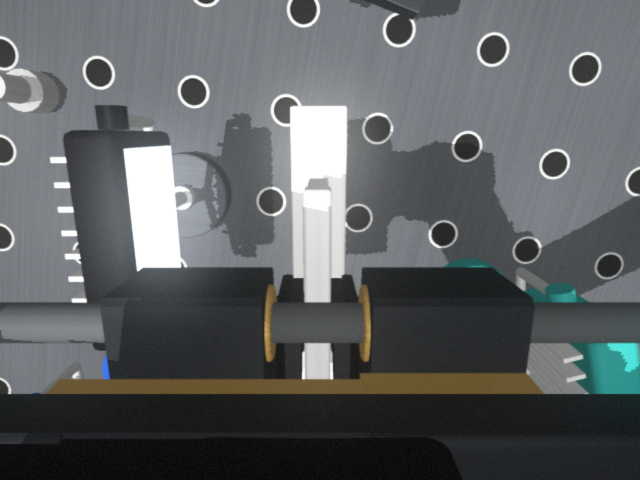

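```bash
python3 - <<'E'
from h import *
np.set_printoptions(precision=1,suppress=True)
S=cap('scene');W=cap('wrist');s=sense();p=s['tcp_pos']
a=.19;ex=np.array([np.cos(a),np.sin(a),0]);ey=np.array([-np.sin(a),np.cos(a),0]);z=np.array([0,0,1])
b=p-.004*z
for n,o in [('topFront',-.012),('topBack',.012)]:
  for h in (-.034,-.144):
    q=proj(S,b+o*ex-.075*ey+h*z);print(n,h,((q+.5-[290,120])*3.5-.5))
L=np.array([.556,.202,.2])
for o in (-.065,.065):
  for x in (0,.03):
    q=L+o*ey+x*ex+.045*z
    print('lamp',o,x,proj(W,q),(proj(S,q)+.5-[290,120])*3.5-.5)
for u,v in [(172,133),(68,135)]: print(np.round(onz(W,u,v,.245),4))
E
```

```text
topFront -0.034 [111.1 208.3]
topFront -0.144 [106.4 309.2]
topBack -0.034 [144.4 232.1]
topBack -0.144 [136.6 331.5]
lamp -0.065 0 [114.8 134.7] [282.1 360.8]
lamp -0.065 0.03 [ 58.2 134.7] [324.9 391.7]
lamp 0.065 0 [139.7 356.9] [417.4 214. ]
lamp 0.065 0.03 [ 89.9 356.9] [459.5 242.3]
[0.5 0.1 0.2]
[0.6 0.1 0.2]
```

Projected frame corners match the picture within about 1 px, so it is upright and not slipped. The lamp edges agree within about 5 mm. I lower to lens height.

Call:
carry_out(steps=[[[0.2,0,-1,0,0,0],[0.4,0,-2,0,0,0],[0.6,0,-3,0,0,0],[0.6,0,-3.5,0,0,0],[0.6,0,-3.5,0,0,0],[0.6,0,-3.5,0,0,0],[0.6,0,-3.5,0,0,0],[0.6,0,-3.5,0,0,0]]])

```text
time_s: 18.08
tcp_pos: [0.4557, 0.1833, 0.2928]
ee_rot: [[-0.982, 0.0, 0.189], [-0.189, 0.0, -0.982], [-0.001, -1.0, -0.0]]
wrist_force: [-0.2, 1.4, -3.9]
gripper_width: 0.114
```

```bash
python3 - <<'E'
from h import *
np.set_printoptions(precision=4,suppress=True)
S=cap('scene','s11.png');W=cap('wrist','w11.png');s=sense();p=s['tcp_pos'];print(p,s['ee_rot'],s['wrist_force'],s['joint_velocities'],s['gripper_width'])
im=cv2.imread('pics/s11.png')
cv2.imwrite('pics/c11.png',cv2.resize(im[120:290,290:490],None,fx=3.5,fy=3.5,interpolation=2))
a=.19;ex=np.array([np.cos(a),np.sin(a),0]);ey=np.array([-np.sin(a),np.cos(a),0]);z=np.array([0,0,1])
b=p-.004*z
for o in (-.012,.012):
  for h in (-.034,-.144):
    q=proj(S,b+o*ex-.075*ey+h*z);print(o,h,((q+.5-[290,120])*3.5-.5))
d=b-.089*z-np.array([.555,.2017,.2]);print('rel',d@ex,d@ey,d[2])
E
```

```text
[0.4557 0.1833 0.2927] [[-0.982   0.0002  0.1889]
 [-0.1889  0.0002 -0.982 ]
 [-0.0002 -1.     -0.0002]] [ 0.0018 -0.227  -3.7064] [-0.0858  0.0345 -0.1172  0.0289  0.0748 -0.0117] 0.11358444956089024
-0.012 -0.034 [116.0778 249.616 ]
-0.012 -0.144 [111.0268 344.2842]
0.012 -0.034 [148.3994 272.9886]
0.012 -0.144 [140.5286 366.2276]
rel -0.10099510907861524 0.0007031927520049165 -0.00031407778210604254
```

View pics/c11.png

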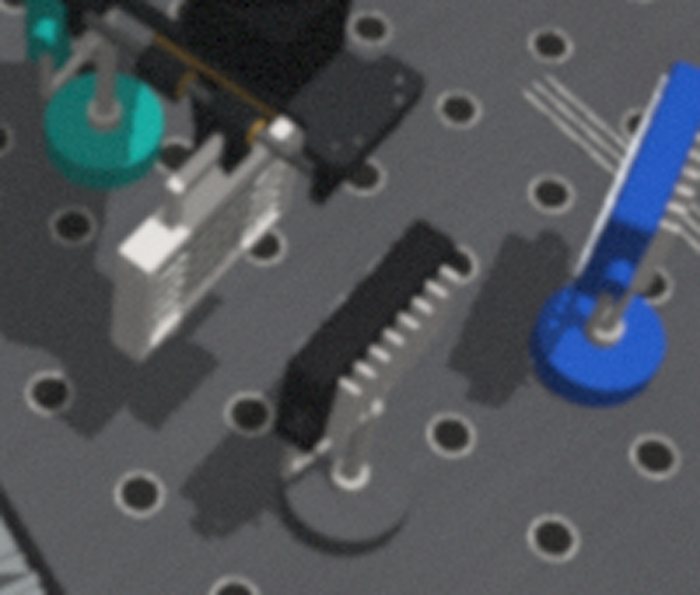

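View pics/s11.png

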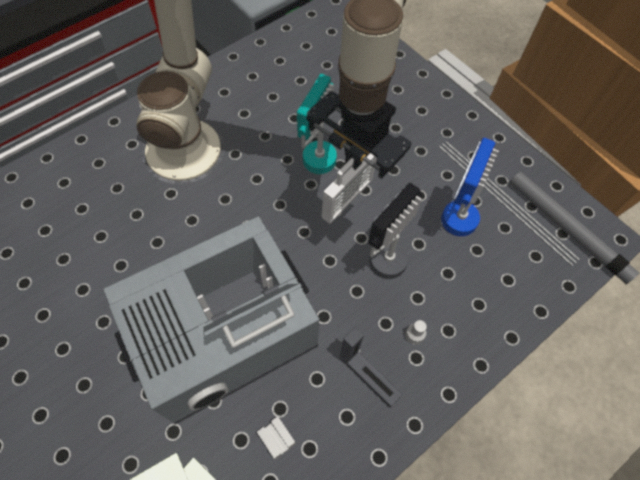

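View pics/w11.png

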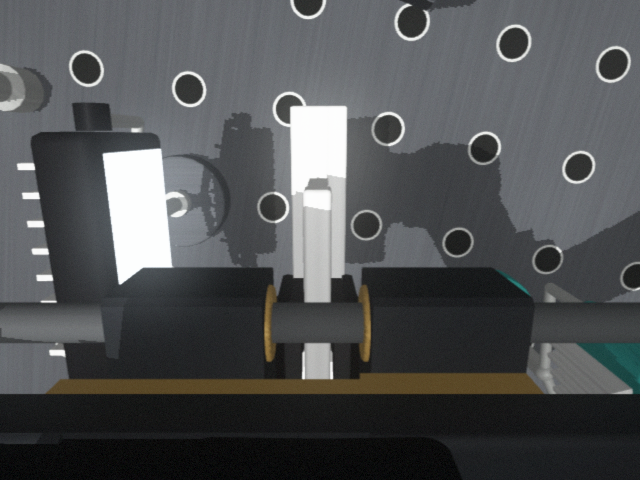

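The scene crop shows the frame corner at (120,250), predicted (116,250). The cassette is upright, parallel to the lamp, clear of everything, and the flap is open. I hand in.

```bash
python3 -c "
from station import ticket
print(ticket.finish_job())"
```

```text
the job is handed in; nothing more can be done
None
```

I swung the flap over to its stop, drew the cassette out with the hand tilted 12° to clear the open flap, and handed the job in holding it in front of the black lamp.

- **Position:** by my own measurements the mesh centre is about 101 mm in front of the lens. It is within about 1 mm of the lens axis sideways and in height. The mesh is turned to my estimate of the lamp's direction, whose separate measurements spread by about ±0.02 rad.
- **Grip:** the cassette is upright and flush in the jaws (0.114 opening), carrying about 3.7 N, with the joints at rest.
- **Surroundings:** the last scene picture shows the flap still open and the other things where they were. The clock stood at about 18 s.
- **Disagreements:** the lamp's edges differed by up to 5 mm between views, well inside the tolerances. No check failed. The hand-in gave no verdict.

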